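# Weigh a thin steel test plate and load it into the UV cleaner

### The arm

A 6-joint arm with a two-finger parallel gripper is mounted at the origin on a cart in front of the work surface, level with it; the furniture and walls round the work are solid. World frame = base frame: x ahead of the robot, y to its left, z up, the work surface at z = 0. Lengths are in m, angles in rad, forces in N, time in s.
With the tool pointing down it reaches from about 0.3 to 0.95 m from the base axis. Payload 3.1 kg.
Tool frame: the origin (TCP) lies between the finger pads; the fingertips stand 14 mm ahead of it and the grasp point (between the pads) lies 5 mm behind it (finger_overhang is the distance from the TCP to the fingertips, in m); z points along the fingers, y is the line along which they close (so a half turn about z gives the same grasp; the last joint's range is limited). The gripper opens to 85 mm and grips with 20 to 120 N. Pads are 22 mm wide; open, the fingers measure 114 mm over their backs; the gripper's body (76 mm by 85 mm) begins 54 mm behind the grasp point. The pads swing forward as they close: fully open they stand 13 mm farther back than shut.
Start: joints at [-1.263, 0.308, 1.634, -0, 1.2, -0.07], TCP at [0.231, -0.581, 0.209] pointing down, gripper open.
Joint ranges: [-3.06, 3.06], [-0.79, 1.96], [0.05, 2.63], [-1.19, 4.34], [0.05, 2.64], [-2.94, 2.94]. Speed limits (rad/s): [2.79, 2.79, 3.14, 3.14, 3.14, 3.14].

### API

Orientations are given as a unit quaternion [x, y, z, w].
In Python, from cell import * gives the robot as it stands.
- The arm moves only by the tool send_rows, never from a script. Its argument "targets" is a list that holds one entry, the list of rows, each a list of 7 numbers: the shift along the tool's x, y, z in cm, then the turn, a rotation vector about the tool's x, y, z in degrees, then the finger opening in cm, from 0 to 8.54. In form: [[[x, y, z, wx, wy, wz, gripper], ...]]. A call has 1 to 8 rows; each row shifts and turns the commanded pose from where the row before left it, along the tool's axes as they then stand; what a row does not reach is not made up. A row lasts 1/12 s, in which the tool goes at most 41.7 mm and 7.16 degrees, less where a joint would pass 70% of its speed; a pose out of reach is approached as far as the arm can. A call is refused whole if a number of a shift passes 4.17 or a number of a turn 7.16, either way. A call with a gripper value outside its range is refused whole. The fingers move at their own pace and stop on an object; "force" is the grip in N (left out, the last holds). Time passes only in rows, so rows that do not move let the fingers close. It gives the time, the measured TCP pose, the force, the opening and the grip force at its end, in the units of the state.
- get_obs(): the state, without advancing time (a new reading comes with each control period).
- capture(name): name is "side" or "top"; returns (picture, depth): 420x560x3 uint8, blue, green, red; 420x560 float32, m along the optical axis (not along the pixel's ray), 0 where there is no reading.
- camera_params(name): a dict with "camera_matrix" (3x3 intrinsics, pixels), "position" and "rotation" of the camera in the world. Camera axes: x right, y down, z forward; pixel columns grow to the right and rows downward; lengths in m; the calibration is good to about 2 mm. A picture is of the moment at which its call begins. camera_params takes no time and is no camera call.
- finish_job(): hands the job in; it is judged then, once.
The state is a dict: "t": time; "joint_pos": joint angles; "joint_velocities": joint speeds; "joint_torque": joint torques, N m; "position": TCP position; "tcp_rot": TCP orientation; "contact_force": force on the tool from outside, world axes, zero at the start; "torque": the same for the moment, N m; "opening": opening from 0.0 (shut) to 1.0 (fully open); "grasp_force": force on a finger pad.
Only numpy, scipy, OpenCV 4.12 (cv2) and the standard library are available. Lean on these libraries where they do the work, as an engineer would, in place of code of your own. Each camera call takes 0.05 s, during which the arm holds its last target. There are 200 camera calls.

### The job

The thin steel test plate lies flat on the marble slab, where fingers cannot get hold of it: slide it until one end hangs over an edge of the slab and lift it off from there. Set it down centred on the small round pan of the balance and let go of it for a good two seconds while the weight settles; then take it again by the middle of its long sides, lower it by hand (do not drop it) flat into the nest of the UV cleaner's open drawer, and push the drawer fully shut. Do not let the plate fall to the bench, and leave the notebook, marker, wash bottle and beaker where they are.

Things in the scene. Friction and masses are not known exactly. Their poses are not given: they have to be found in the camera images.
- test_plate: bare steel test plate, loose, 100 mm long (its x), 60 mm wide (its y), 2 mm thick, about 95 g; origin at the centre of its underside, z up out of its face. It is too long to be gripped end to end; grip it across its 60 mm width
- plate_end_a (a point): middle of the plate's short edge at its +x end (50 mm from the centre, half way up the thickness); axes as the plate's
- plate_end_b (a point): middle of the plate's other short edge, at its -x end; axes as the plate's
- slab: white marble slab, fixed, 180 mm along its x, 150 mm along its y, top face flat, polished and 30 mm above the bench; origin at the centre of its underside. The plate starts lying wholly on it. The edges are free all round. A fingertip pressed on the plate with some 5 to 20 N drags it along; the press must stay over the slab, or the plate tips
- slab_top (a point): centre of the slab's top face, 30 mm above the bench; axes as the slab's
- balance: white laboratory balance, fixed, housing 170 mm deep (its x; the sloping panel with display and keys at -x) and 130 mm wide (its y), top of the housing 41 mm above the bench; origin at its underside. A steel disc pan stands on a thin stem above the housing
- pan_top (a point): centre of the top face of the balance pan: disc of 54 mm diameter and 4 mm thickness, top 66 mm above the bench, 25 mm above the housing; the plate is wider than the pan, so that its sides overhang it on both sides
- cleaner: low white UV cleaner, fixed: box 210 mm deep, 150 mm wide and 85 mm high; origin on the bench below the middle of its front face, x into the box, away from the drawer front. The drawer enters a slot in the front face whose roof is 52 mm above the bench
- nest (a point): centre of the nest floor in the drawer, 28 mm up; x points into the cleaner, z up. Floor 105 mm (x) by 65 mm (y) between walls 8 mm high and 4 mm thick (2.5 mm play round the plate). In the middle of both long sides walls and floor are cut away for 41 mm (floor left within 23 mm of the centre line, open down to the bench), so that fingers can lower the plate held by the middle of its long sides
- drawer_handle (a point): middle of the steel bar handle of the drawer, a level round bar 70 mm long and about 10 mm thick across the drawer (y), 36 mm above the bench, 35 mm in front of the drawer's front panel (106 mm before the nest centre); axes as the nest's. The panel's top is 52 mm above the bench
- cleaner_drawer (a joint): opening of the drawer in m: 0 is fully shut, 0.155 its stop when open; it stays where it is left and slides against about 2.5 N
- notebook: black closed notebook, 205 x 153 x 14 mm, loose on the bench near its front edge; origin at its underside; bystander
- marker: blue marker pen, 135 mm long, 12 mm thick, lying on the notebook; origin at its underside; bystander
- wash_bottle: white wash bottle with a bent spout, 184 mm high, 60 mm across, loose behind the work; origin at its underside; bystander
- beaker: glass beaker, 92 mm high, 71 mm across, loose behind the work; origin at its underside; bystander

How it is judged:
By the outcome, as a careful person would: the job done as asked, in the order asked, and still so for the second after the job is handed in, with the robot touching nothing.
It also fails if it takes over 67 s, if anything falls off the work surface, if the arm or the gripper's body presses on something with over 40 N, if the wrist force passes 120 N, or if a joint passes its speed limit or range.

## Working session

There is one attempt and no reset: what is moved stays moved. The work goes in short steps, Python scripts to look and compute and a tool call to move; the robot and the scene stay as the last step left them, time stands still between calls to the robot, and variables do not carry over. Pictures are saved under pics/ and viewed, at most 10 in all, crops included, and the job is handed in when it is done.

Besides the shell and the picture viewer there is one more tool, called after "Emit:" by a JSON object that holds its "fn" and its "kwargs". send_rows: Moves the arm, as the interface text tells. Its arguments: {"type":"object","properties":{"targets":{"type":"array"},"force":{"type":"number"}},"required":["targets"]}

```bash
ls; mkdir -p pics; python3 - <<'E'
from cell import *
import cv2,numpy as np
o=get_obs();print(o)
for n in("top","side"):
    p,d=capture(n);cv2.imwrite(f"pics/{n}0.png",p);np.save(f"pics/{n}0.npy",d)
    print(n,camera_params(n))
E
```

```text
pics
{'t': 0.0, 'joint_pos': array([-1.26269284e+00,  3.09018632e-01,  1.63522367e+00,  1.07922729e-05,
        1.19972879e+00, -6.96838701e-02]), 'joint_velocities': array([ 1.65604109e-03,  5.78028242e-04,  8.12555189e-04,  3.87845020e-05,
        5.01687851e-04, -1.96371125e-03]), 'joint_torque': array([-9.67766246e-04, -4.15252984e+01, -2.76662761e+01, -1.93881152e-05,
        1.02553921e-02, -3.05007518e-06]), 'position': array([ 0.23025305, -0.58006914,  0.208021  ]), 'tcp_rot': array([ 9.82212247e-01,  1.87770305e-01, -1.36440051e-04, -1.18137593e-03]), 'contact_force': array([-0.78591347, -0.31723681, -0.00334857]), 'torque': array([-0.00787125, -0.02563318, -0.01555976]), 'grasp_force': 0.0, 'opening': 1.0018855037251622}
top {'camera_matrix': array([[474.04476492,   0.        , 279.89916098],
       [  0.        , 474.04476492, 204.11525242],
       [  0.        ,   0.        ,   1.        ]]), 'position': array([ 0.5136763 , -0.09018571,  1.07312018]), 'rotation': array([-0.70332736,  0.71032016, -0.01613446,  0.02270615])}
side {'camera_matrix': array([[415.38358609,   0.        , 273.44469599],
       [  0.        , 415.38358609, 205.72971517],
       [  0.        ,   0.        ,   1.        ]]), 'position': array([0.36467599, 0.74112924, 0.61115464]), 'rotation': array([-0.10653106,  0.86978831, -0.47806953,  0.05974063])}
```

View pics/top0.png

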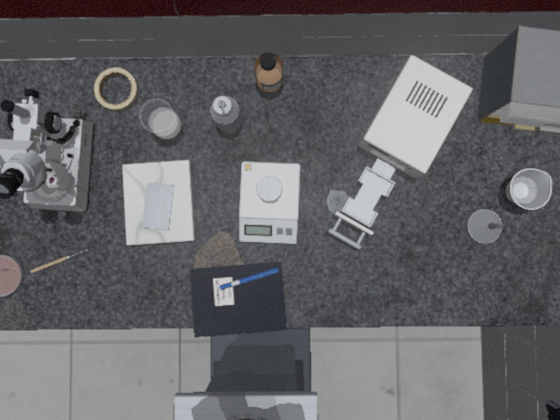

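View pics/side0.png

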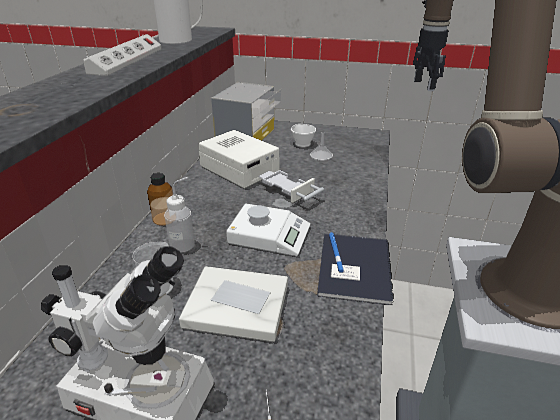

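The top view (up = +x, left = +y) shows the plate on the slab near (157,206), the balance pan at (269,189), and the drawer running from the cleaner front (~(385,165)) to the handle near (347,240). I'll enlarge it to get exact corners.

```bash
cat > h.py <<'E'
from cell import *
import cv2,numpy as np
from scipy.spatial.transform import Rotation as R
def ray(n,px,z):
    c=camera_params(n);K=c["camera_matrix"];r=R.from_quat(c["rotation"]).as_matrix()
    px=np.atleast_2d(np.array(px,float));d=np.c_[(px[:,0]-K[0,2])/K[0,0],(px[:,1]-K[1,2])/K[1,1],np.ones(len(px))]@r.T
    p=c["position"];return p+d*((z-p[2])/d[:,2])[:,None]
def proj(n,P):
    c=camera_params(n);K=c["camera_matrix"];r=R.from_quat(c["rotation"]).as_matrix()
    q=(np.atleast_2d(P)-c["position"])@r;q=q@K.T;return q[:,:2]/q[:,2:]
def snap(name,n="top",box=None,k=1):
    p,d=capture(n);np.save(f"pics/{name}.npy",d)
    if box: p=p[box[1]:box[3],box[0]:box[2]]
    cv2.imwrite(f"pics/{name}.png",cv2.resize(p,None,fx=k,fy=k,interpolation=cv2.INTER_CUBIC))
E
python3 - <<'E'
from h import *
p=cv2.imread("pics/top0.png");d=np.load("pics/top0.npy")
a=cv2.resize(p[150:255,115:205],None,fx=4,fy=4,interpolation=cv2.INTER_CUBIC)
b=cv2.resize(p[150:255,320:420],None,fx=4,fy=4,interpolation=cv2.INTER_CUBIC)
cv2.imwrite("pics/crop0.png",np.hstack([a,b]))
c=camera_params("top")
for q in[(157,206),(130,170),(269,189),(366,198),(347,240),(415,110),(375,190)]: print(q,p[q[1],q[0]],c["position"][2]-d[q[1],q[0]])
E
```

```text
(157, 206) [192 186 181] 0.029138391122006668
(130, 170) [199 199 196] 0.0229863573161595
(269, 189) [201 197 193] 0.06408781300463606
(366, 198) [202 201 198] 0.03173143158831526
(347, 240) [183 177 172] 0.047558252915524735
(415, 110) [202 201 202] 0.07717043648638655
(375, 190) [204 200 198] 0.02853435765185286
```

View pics/crop0.png

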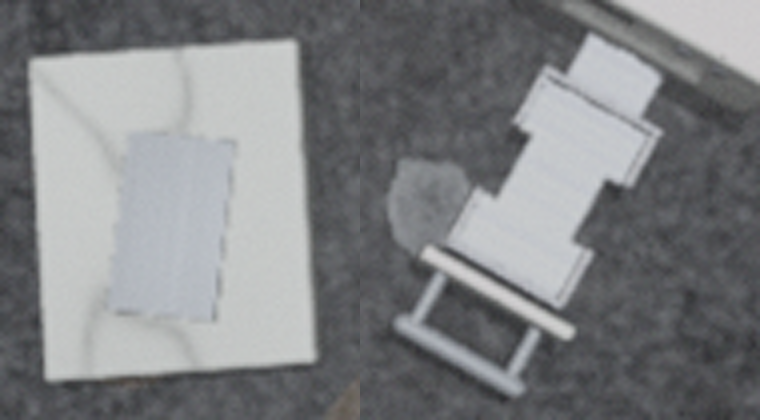

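Readings from the crop: plate corners at about (127,132), (236,141), (216,321) and (108,310), slab corners outside them. The drawer shows wall corners and handle ends at (398,322) and (520,390). Next I turn these into world coordinates and check the sizes.

```bash
python3 - <<'E'
from h import *
np.set_printoptions(precision=4,suppress=True)
p=cv2.imread("pics/top0.png");d=np.load("pics/top0.npy")
L=lambda q:np.array(q)/4+[115,150]-.4
Q=lambda q:(np.array(q)-[360,0])/4+[320,150]-.4
def rep(n,P):
    print(n,"c",P.mean(0)[:2],"sides",[round(float(np.linalg.norm(P[i]-P[(i+1)%len(P)])),4) for i in range(len(P))],"yaw deg",[round(float(np.degrees(np.arctan2(*(P[(i+1)%len(P)]-P[i])[[1,0]]))),1) for i in range(len(P))]);print(P[:,:2])
rep("plate",ray("top",L([(127,132),(236,141),(216,321),(108,310)]),.032))
rep("slab",ray("top",L([(30,58),(298,40),(316,360),(46,380)]),.03))
rep("handle",ray("top",Q([(398,322),(520,390)]),.038))
rep("panel",ray("top",Q([(424,252),(572,333)]),.052))
rep("nestouter far corners",ray("top",Q([(546,68),(662,130)]),.036))
rep("nest near corners",ray("top",Q([(447,247),(563,305)]),.036))
c=camera_params("top")
# point cloud
K=c["camera_matrix"];r=R.from_quat(c["rotation"]).as_matrix()
v,u=np.mgrid[:420,:560];X=np.dstack([(u-K[0,2])/K[0,0]*d,(v-K[1,2])/K[1,1]*d,d])@r.T+c["position"]
def mask(z0,z1,b):
    m=(X[...,2]>z0)&(X[...,2]<z1);w=np.zeros_like(m);w[b[1]:b[3],b[0]:b[2]]=1;return m&w
m=mask(.054,.08,(245,170,295,215));pts=np.argwhere(m)[:,::-1].astype(np.float32)
(cx,cy),rad=cv2.minEnclosingCircle(pts);mc=pts.mean(0);W=ray("top",[(cx,cy),mc,(cx+rad,cy)],.066)
print("pan",cx,cy,mc,W,np.linalg.norm(W[2]-W[0]),np.sqrt(len(pts)/np.pi), np.median(X[m][:,2]))
m=mask(.074,.1,(355,50,480,180));rc=cv2.minAreaRect(np.argwhere(m)[:,::-1].astype(np.float32));rep("cleaner top",ray("top",cv2.boxPoints(rc),.085))
m=mask(.03,.06,(230,155,305,250));rc=cv2.minAreaRect(np.argwhere(m)[:,::-1].astype(np.float32));rep("balance",ray("top",cv2.boxPoints(rc),.041))
E
```

```text
plate c [0.5695 0.189 ] sides [0.0607, 0.0998, 0.0599, 0.0987] yaw deg [-95.3, 173.8, 83.7, -5.8]
[[0.6216 0.2141]
 [0.616  0.1537]
 [0.5168 0.1644]
 [0.5234 0.224 ]]
slab c [0.579  0.1892] sides [0.1493, 0.1775, 0.1491, 0.1787] yaw deg [-86.8, -176.7, 93.7, 3.3]
[[0.6637 0.2689]
 [0.6721 0.1198]
 [0.4949 0.1097]
 [0.4853 0.2585]]
handle c [ 0.4941 -0.2203] sides [0.0756, 0.0756] yaw deg [-119.7, 60.3]
[[ 0.5129 -0.1875]
 [ 0.4754 -0.2531]]
panel c [ 0.5282 -0.24  ] sides [0.0902, 0.0902] yaw deg [-119.4, 60.6]
[[ 0.5504 -0.2007]
 [ 0.5061 -0.2793]]
nestouter far corners c [ 0.6339 -0.3024] sides [0.0718, 0.0718] yaw deg [-119.0, 61.0]
[[ 0.6514 -0.271 ]
 [ 0.6165 -0.3338]]
nest near corners c [ 0.5374 -0.2464] sides [0.0705, 0.0705] yaw deg [-117.3, 62.7]
[[ 0.5535 -0.215 ]
 [ 0.5213 -0.2777]]
pan 268.58038330078125 188.5032196044922 [268.5638 188.5658] [[ 0.6027 -0.0573  0.066 ]
 [ 0.6026 -0.0572  0.066 ]
 [ 0.6024 -0.0839  0.066 ]] 0.02667482012529989 12.437789380968077 0.0672093531094089
cleaner top c [ 0.7539 -0.3708] sides [0.2143, 0.151, 0.2131, 0.1497] yaw deg [-30.0, -120.7, 149.6, 59.7]
[[ 0.6993 -0.2524]
 [ 0.8849 -0.3595]
 [ 0.8078 -0.4894]
 [ 0.6238 -0.3817]]
balance c [ 0.5849 -0.0564] sides [0.1546, 0.13, 0.1543, 0.1289] yaw deg [-2.7, -93.0, 176.9, 87.1]
[[ 0.5111  0.0119]
 [ 0.6655  0.0047]
 [ 0.6586 -0.1251]
 [ 0.5045 -0.1169]]
```

Sizes agree: plate 100×60 mm, slab 178×149 mm, pan radius 26.7 mm. The nest comes out the same from handle and corners, at ≈(0.585,-0.274) with yaw -30°. First move: close the gripper, turn it and head for the plate.

Emit:
{"fn": "send_rows", "kwargs": {"targets": [[[0,0,0,0,0,6.9,0],[0,0,0,0,0,6.9,0],[0,0,0,0,0,6.9,0],[0,0,0,0,0,6.9,0],[1.17,-3.33,0.4,0,0,0,0],[1.17,-3.33,0.4,0,0,0,0],[1.17,-3.33,0.4,0,0,0,0],[1.17,-3.33,0.4,0,0,0,0]]]}}

```text
t: 0.77
position: [0.2909, -0.4516, 0.1924]
tcp_rot: [0.999, -0.052, -0.0, -0.001]
contact_force: [0.3, 0.9, 0.5]
opening: 0.002
grasp_force: 0.0
```

Emit:
{"fn": "send_rows", "kwargs": {"targets": [[[1.17,-3.33,0.4,0,0,0,0],[1.17,-3.33,0.4,0,0,0,0],[1.17,-3.33,0.4,0,0,0,0],[1.17,-3.33,0.4,0,0,0,0],[1.17,-3.33,0.4,0,0,0,0],[1.17,-3.33,0.4,0,0,0,0],[1.17,-3.33,0.4,0,0,0,0],[1.17,-3.33,0.4,0,0,0,0]]]}}

```text
t: 1.43
position: [0.4117, -0.1963, 0.1609]
tcp_rot: [0.999, -0.052, -0.0, -0.0]
contact_force: [0.2, -1.0, 0.7]
opening: -0.001
grasp_force: 0.0
```

Emit:
{"fn": "send_rows", "kwargs": {"targets": [[[1.17,-3.33,0.4,0,0,0,0],[1.17,-3.33,0.4,0,0,0,0],[1.17,-3.33,0.4,0,0,0,0],[1.17,-3.33,0.4,0,0,0,0],[1.17,-3.33,0.4,0,0,0,0],[1.17,-3.33,0.4,0,0,0,0],[1.17,-3.33,0.4,0,0,0,0],[1.17,-3.33,0.4,0,0,0,0]]]}}

```text
t: 2.1
position: [0.5324, 0.059, 0.1287]
tcp_rot: [0.999, -0.052, -0.0, 0.0]
contact_force: [0.3, -0.3, 0.5]
opening: -0.001
grasp_force: 0.0
```

Emit:
{"fn": "send_rows", "kwargs": {"targets": [[[1.17,-3.33,0.4,0,0,0,0],[1.17,-3.33,0.4,0,0,0,0],[1.17,-3.33,0.4,0,0,0,0],[1.17,-3.33,0.4,0,0,0,0],[0,0,0,0,0,0,0],[0,0,0,0,0,0,0]]]}}

```text
t: 2.6
position: [0.5924, 0.1864, 0.1122]
tcp_rot: [0.999, -0.05, -0.001, 0.0]
contact_force: [0.5, -0.8, 0.0]
opening: 0.001
grasp_force: 0.0
```

Emit:
{"fn": "send_rows", "kwargs": {"targets": [[[0,0,2,0,0,0,0],[0,0,2,0,0,0,0],[0,0,1.5,0,0,0,0],[0,0,0.5,0,0,0,0],[0,0,0.3,0,0,0,0],[0,0,0,0,0,0,0]]]}}

```text
t: 3.1
position: [0.5922, 0.1839, 0.05]
tcp_rot: [0.999, -0.052, -0.001, 0.0]
contact_force: [-0.1, 0.1, 0.3]
opening: -0.005
grasp_force: 0.0
```

Emit:
{"fn": "send_rows", "kwargs": {"targets": [[[0,0,0.1,0,0,0,0],[0,0,0.1,0,0,0,0],[0,0,0.1,0,0,0,0],[0,0,0,0,0,0,0]]]}}

```text
t: 3.43
position: [0.5932, 0.1849, 0.0479]
tcp_rot: [0.999, -0.052, 0.001, -0.0]
contact_force: [-0.3, -0.8, -0.3]
opening: 0.003
grasp_force: 0.0
```

Emit:
{"fn": "send_rows", "kwargs": {"targets": [[[0,0,0.1,0,0,0,0],[0,0,0,0,0,0,0]]]}}

```text
t: 3.6
position: [0.5927, 0.1849, 0.0464]
tcp_rot: [0.999, -0.052, 0.0, -0.0]
contact_force: [0.5, -0.1, 0.3]
opening: 0.0
grasp_force: 0.0
```

Emit:
{"fn": "send_rows", "kwargs": {"targets": [[[0,0,0.1,0,0,0,0],[0,0,0,0,0,0,0]]]}}

```text
t: 3.77
position: [0.5926, 0.1849, 0.0451]
tcp_rot: [0.999, -0.052, -0.0, 0.0]
contact_force: [0.6, -0.6, 0.1]
opening: 0.002
grasp_force: 0.0
```

Emit:
{"fn": "send_rows", "kwargs": {"targets": [[[0,0,0.05,0,0,0,0],[0,0,0,0,0,0,0]]]}}

```text
t: 3.93
position: [0.5926, 0.1848, 0.0446]
tcp_rot: [0.999, -0.052, -0.0, 0.0]
contact_force: [-0.3, -0.5, 0.6]
opening: -0.001
grasp_force: 0.0
```

Emit:
{"fn": "send_rows", "kwargs": {"targets": [[[0,0,0.05,0,0,0,0],[0,0,0,0,0,0,0]]]}}

```text
t: 4.1
position: [0.5927, 0.1848, 0.0442]
tcp_rot: [0.999, -0.052, -0.0, -0.0]
contact_force: [-1.2, 0.7, 0.3]
opening: -0.003
grasp_force: 0.0
```

Emit:
{"fn": "send_rows", "kwargs": {"targets": [[[0,0,0.05,0,0,0,0],[0,0,0,0,0,0,0]]]}}

```text
t: 4.27
position: [0.5926, 0.1848, 0.0437]
tcp_rot: [0.999, -0.052, -0.0, 0.0]
contact_force: [-0.6, -0.3, 0.3]
opening: 0.002
grasp_force: 0.0
```

Emit:
{"fn": "send_rows", "kwargs": {"targets": [[[0,0,0.05,0,0,0,0],[0,0,0,0,0,0,0]]]}}

```text
t: 4.43
position: [0.5926, 0.1848, 0.0432]
tcp_rot: [0.999, -0.052, -0.0, 0.0]
contact_force: [-0.6, -0.2, 0.2]
opening: 0.002
grasp_force: 0.0
```

Emit:
{"fn": "send_rows", "kwargs": {"targets": [[[0,0,0.05,0,0,0,0],[0,0,0,0,0,0,0]]]}}

```text
t: 4.6
position: [0.5927, 0.1848, 0.0427]
tcp_rot: [0.999, -0.052, -0.0, 0.0]
contact_force: [-1.0, 1.0, 0.0]
opening: 0.005
grasp_force: 0.0
```

Emit:
{"fn": "send_rows", "kwargs": {"targets": [[[0,0,0.05,0,0,0,0],[0,0,0,0,0,0,0]]]}}

```text
t: 4.77
position: [0.5926, 0.1848, 0.0422]
tcp_rot: [0.999, -0.052, -0.0, 0.0]
contact_force: [0.1, 0.4, -0.7]
opening: 0.006
grasp_force: 0.0
```

Emit:
{"fn": "send_rows", "kwargs": {"targets": [[[0,0,0.05,0,0,0,0],[0,0,0,0,0,0,0]]]}}

```text
t: 4.93
position: [0.5926, 0.1848, 0.0416]
tcp_rot: [0.999, -0.052, -0.0, 0.0]
contact_force: [0.3, 1.2, -0.1]
opening: -0.0
grasp_force: 0.0
```

```bash
python3 -c "
from h import *
snap('s1','side',(150,180,340,350),4)
print(proj('side',[[.5926,.1848,.0276],[.5926,.1848,.032],[.5695,.189,.032]]))"
```

```text
[[230.10774465 294.45531101]
 [229.97740803 292.813919  ]
 [240.57917354 296.35754871]]
```

View pics/s1.png

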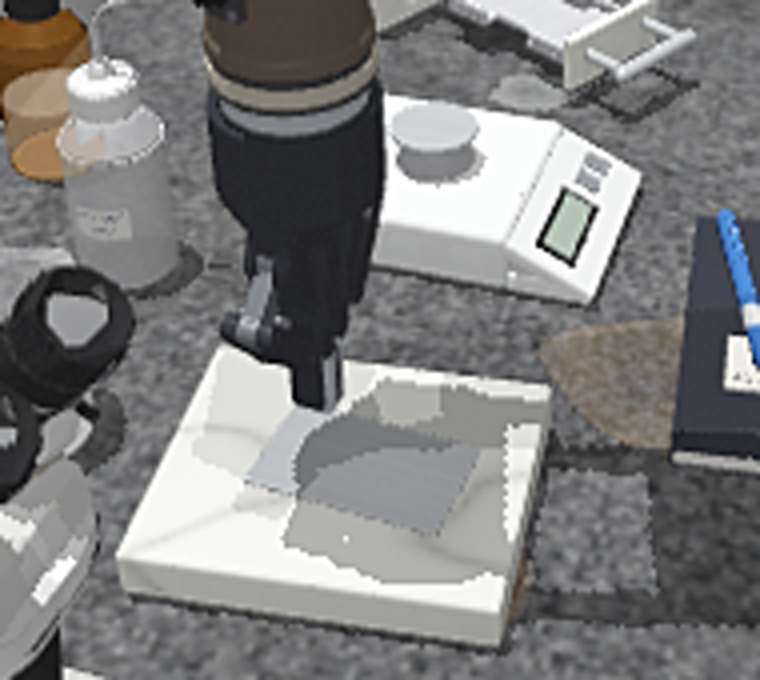

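```bash
python3 - <<'E'
from h import *
np.set_printoptions(precision=4,suppress=True)
d=np.load('pics/s1.npy');c=camera_params('side');K=c["camera_matrix"];r=R.from_quat(c["rotation"]).as_matrix()
for q in[(228,280),(226,278),(231,278),(228,270),(228,260),(231,285),(230,293),(240,296)]:
    z=d[q[1],q[0]];print(q,r@np.array([(q[0]-K[0,2])/K[0,0]*z,(q[1]-K[1,2])/K[1,1]*z,z])+c["position"])
o=get_obs();print(o['position'],o['joint_pos'],o['contact_force'],o['opening'])
E
```

```text
(228, 280) [0.589  0.1982 0.0782]
(226, 278) [0.595  0.1927 0.077 ]
(231, 278) [0.5851 0.1923 0.0788]
(228, 270) [0.5814 0.213  0.1169]
(228, 260) [0.585  0.2005 0.1292]
(231, 285) [0.5976 0.1641 0.0326]
(230, 293) [0.5913 0.188  0.0349]
(240, 296) [0.5697 0.1916 0.0354]
[0.5927 0.1848 0.0417] [ 0.2322  0.4984  1.7451 -0.      0.8982  1.9068] [0.3447 0.3397 0.6277] 0.001695609935555153
```

The picture shows the closed tip well above the plate: it sits at px (228,282), where the plate below it is at (230,293). Its real height is therefore about 0.06 m. I'll go on down in small steps, watching the force.

Emit:
{"fn": "send_rows", "kwargs": {"targets": [[[0,0,0.4,0,0,0,0],[0,0,0.4,0,0,0,0],[0,0,0,0,0,0,0]]]}}

```text
t: 5.23
position: [0.5918, 0.1846, 0.0326]
tcp_rot: [0.999, -0.052, -0.001, 0.0]
contact_force: [-0.2, 0.1, 0.1]
opening: -0.001
grasp_force: 0.0
```

```bash
python3 -c "
from h import *
snap('s2','side',(180,220,280,310),6)
snap('t2','top',(100,140,220,260),4)
o=get_obs();print(o['position'],o['contact_force'])
print(proj('top',[[.5926,.1848,.0276]]))"
```

```text
[0.59219492 0.18470342 0.03314329] [ 0.33789643 -1.24920332 -0.13354765]
[[160.01425819 195.6992411 ]]
```

View pics/s2.png

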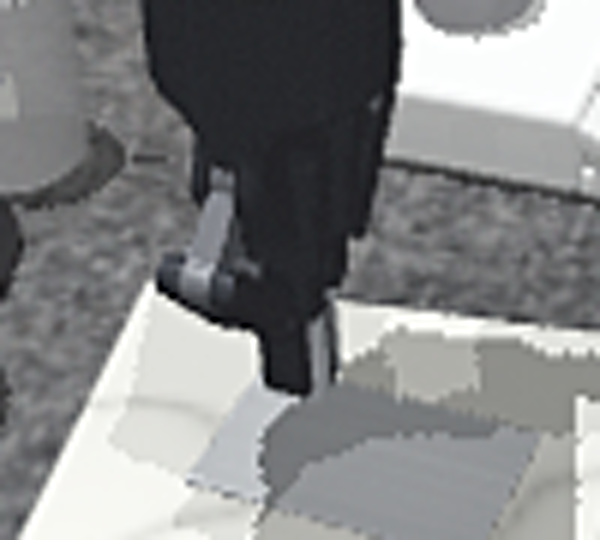

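The tip is now at px (227.5,285), still about 20 mm above the plate.

Emit:
{"fn": "send_rows", "kwargs": {"targets": [[[0,0,0.4,0,0,0,0],[0,0,0.4,0,0,0,0],[0,0,0.3,0,0,0,0],[0,0,0,0,0,0,0]]]}}

```text
t: 5.67
position: [0.5919, 0.1846, 0.0217]
tcp_rot: [0.999, -0.052, -0.001, 0.0]
contact_force: [0.3, -0.1, -0.1]
opening: 0.002
grasp_force: 0.0
```

Emit:
{"fn": "send_rows", "kwargs": {"targets": [[[0,0,0.2,0,0,0,0],[0,0,0.2,0,0,0,0],[0,0,0,0,0,0,0]]]}}

```text
t: 5.92
position: [0.5924, 0.1848, 0.0183]
tcp_rot: [0.999, -0.052, -0.0, 0.0]
contact_force: [0.3, -0.4, 0.4]
opening: -0.003
grasp_force: 0.0
```

Emit:
{"fn": "send_rows", "kwargs": {"targets": [[[0,0,0.1,0,0,0,0],[0,0,0.1,0,0,0,0],[0,0,0,0,0,0,0]]]}}

```text
t: 6.17
position: [0.5926, 0.1848, 0.0167]
tcp_rot: [0.999, -0.052, -0.0, 0.0]
contact_force: [-0.3, -0.7, -0.1]
opening: -0.001
grasp_force: 0.0
```

Emit:
{"fn": "send_rows", "kwargs": {"targets": [[[0,0,0.1,0,0,0,0],[0,0,0,0,0,0,0]]]}}

```text
t: 6.33
position: [0.5927, 0.1848, 0.0157]
tcp_rot: [0.999, -0.052, -0.0, -0.0]
contact_force: [-0.0, -0.2, -0.2]
opening: 0.001
grasp_force: 0.0
```

Emit:
{"fn": "send_rows", "kwargs": {"targets": [[[0,0,0.1,0,0,0,0],[0,0,0,0,0,0,0]]]}}

```text
t: 6.5
position: [0.5926, 0.1848, 0.0146]
tcp_rot: [0.999, -0.052, -0.0, 0.0]
contact_force: [-1.3, 0.0, -0.6]
opening: 0.002
grasp_force: 0.0
```

Emit:
{"fn": "send_rows", "kwargs": {"targets": [[[0,0,0.05,0,0,0,0],[0,0,0,0,0,0,0]]]}}

```text
t: 6.67
position: [0.5926, 0.1848, 0.0142]
tcp_rot: [0.999, -0.052, -0.0, 0.0]
contact_force: [-0.7, 0.5, -0.0]
opening: -0.002
grasp_force: 0.0
```

Emit:
{"fn": "send_rows", "kwargs": {"targets": [[[0,0,0.05,0,0,0,0],[0,0,0,0,0,0,0]]]}}

```text
t: 6.83
position: [0.5927, 0.1848, 0.0137]
tcp_rot: [0.999, -0.052, -0.0, 0.0]
contact_force: [-0.7, 0.0, -0.8]
opening: -0.002
grasp_force: 0.0
```

Emit:
{"fn": "send_rows", "kwargs": {"targets": [[[0,0,0.1,0,0,0,0],[0,0,0,0,0,0,0]]]}}

```text
t: 7.0
position: [0.5926, 0.1848, 0.0126]
tcp_rot: [0.999, -0.052, -0.0, 0.0]
contact_force: [-0.0, -0.6, 0.6]
opening: 0.0
grasp_force: 0.0
```

Emit:
{"fn": "send_rows", "kwargs": {"targets": [[[0,0,0.05,0,0,0,0],[0,0,0,0,0,0,0]]]}}

```text
t: 7.17
position: [0.5926, 0.1848, 0.0121]
tcp_rot: [0.999, -0.052, -0.0, 0.0]
contact_force: [-0.4, 0.7, -0.4]
opening: 0.0
grasp_force: 0.0
```

Emit:
{"fn": "send_rows", "kwargs": {"targets": [[[0,0,0.05,0,0,0,0],[0,0,0,0,0,0,0]]]}}

```text
t: 7.33
position: [0.5927, 0.1848, 0.0117]
tcp_rot: [0.999, -0.052, -0.0, 0.0]
contact_force: [-0.4, 1.1, 0.2]
opening: -0.0
grasp_force: 0.0
```

Emit:
{"fn": "send_rows", "kwargs": {"targets": [[[0,0,0.05,0,0,0,0],[0,0,0,0,0,0,0]]]}}

```text
t: 7.5
position: [0.5927, 0.1848, 0.0112]
tcp_rot: [0.999, -0.052, -0.0, 0.0]
contact_force: [0.2, 0.0, -0.7]
opening: -0.002
grasp_force: 0.0
```

Emit:
{"fn": "send_rows", "kwargs": {"targets": [[[0,0,0.05,0,0,0,0],[0,0,0,0,0,0,0]]]}}

```text
t: 7.67
position: [0.5927, 0.1848, 0.0107]
tcp_rot: [0.999, -0.052, -0.0, -0.0]
contact_force: [0.2, -0.6, 0.8]
opening: -0.003
grasp_force: 0.0
```

```bash
cat >> h.py <<'E'
def tip(cols=range(224,231)):
    p,_=capture('side');g=p.max(2)
    return [(c,int(np.argwhere(g[200:330,c]<70).max()+200)) for c in cols],get_obs()['contact_force'].round(1),get_obs()['position'].round(4)
E
python3 -c "
from h import *
print(tip())
p,_=capture('side');print(p[280:300,227].max(1))
g=cv2.imread('pics/s2.png').max(2);print([(c,int(np.argwhere(g[:,(c-180)*6+3]<70).max()/6+220)) for c in range(224,231)])"
```

```text
([(224, 292), (225, 292), (226, 292), (227, 293), (228, 293), (229, 293), (230, 293)], array([ 0.1, -0.9, -0.2]), array([0.5927, 0.1848, 0.0107]))
[ 41  38  40  41  41  40  43  44  42  44  40  43  37  52 122 126 124 122
 122 123]
[(224, 284), (225, 284), (226, 284), (227, 285), (228, 285), (229, 285), (230, 286)]
```

Emit:
{"fn": "send_rows", "kwargs": {"targets": [[[0,0,0.1,0,0,0,0],[0,0,0.1,0,0,0,0],[0,0,0,0,0,0,0]]]}}

```text
t: 8.02
position: [0.593, 0.1849, 0.0101]
tcp_rot: [0.999, -0.052, 0.0, 0.0]
contact_force: [-2.4, -0.3, 6.8]
opening: 0.001
grasp_force: 3.4
```

Emit:
{"fn": "send_rows", "kwargs": {"targets": [[[0,0,0.1,0,0,0,0],[0,0,0,0,0,0,0]]]}}

```text
t: 8.18
position: [0.5931, 0.185, 0.0101]
tcp_rot: [0.999, -0.052, -0.0, 0.0]
contact_force: [-4.4, -0.8, 11.5]
opening: -0.002
grasp_force: 5.6
```

Emit:
{"fn": "send_rows", "kwargs": {"targets": [[[0,0,0.1,0,0,0,0],[0,0,0,0,0,0,0]]]}}

```text
t: 8.35
position: [0.5933, 0.185, 0.01]
tcp_rot: [0.999, -0.052, 0.0, 0.0]
contact_force: [-5.8, -2.6, 14.9]
opening: -0.001
grasp_force: 7.8
```

Emit:
{"fn": "send_rows", "kwargs": {"targets": [[[0,0,0.1,0,0,0,0],[0,0,0,0,0,0,0]]]}}

```text
t: 8.52
position: [0.5936, 0.1851, 0.01]
tcp_rot: [0.999, -0.052, 0.0, -0.0]
contact_force: [-7.0, -2.0, 20.2]
opening: -0.005
grasp_force: 10.0
```

Contact came at a reading of z = 0.010, so I'll use tip = TCP z + 0.022 as the measured offset. Dragging now, with a little yaw to square the plate to the slab edge.

Emit:
{"fn": "send_rows", "kwargs": {"targets": [[[-0.2,0.03,-0.1,0,0,0,0],[-0.4,0.06,0,0,0,-0.5,0],[-0.4,0.06,0,0,0,-0.5,0],[-0.4,0.05,0,0,0,-0.5,0],[-0.4,0.05,0,0,0,-0.5,0],[-0.4,0.04,0,0,0,-0.5,0]]]}}

```text
t: 9.02
position: [0.5755, 0.1849, 0.0101]
tcp_rot: [1.0, -0.03, 0.005, -0.001]
contact_force: [2.1, -0.3, 7.5]
opening: -0.004
grasp_force: 3.7
```

```bash
python3 - <<'E'
import cell
print([n for n in dir(cell) if n[0]!='_'])
print(getattr(cell,'finger_overhang',None))
from h import *
snap('t3','top',(115,150,205,255),4)
E
```

```text
['IKError', 'camera_params', 'capture', 'finger_overhang', 'finish_job', 'get_obs']
0.014
```

View pics/t3.png

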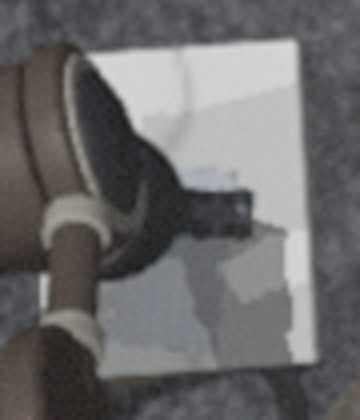

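```bash
python3 - <<'E'
from h import *
np.set_printoptions(precision=4,suppress=True)
A=[[.5755,.185,z] for z in(.032,.07,.1,.15,.2,.25)]
print((proj('top',A)-[115,150])*4)
d=np.load('pics/t3.npy');c=camera_params('top');K=c["camera_matrix"];r=R.from_quat(c["rotation"]).as_matrix()
for q in[(175,203),(170,203),(165,203),(160,203),(155,201),(150,200),(140,190)]:
    z=d[q[1],q[0]];print(q,r@np.array([(q[0]-K[0,2])/K[0,0]*z,(q[1]-K[1,2])/K[1,1]*z,z])+c["position"])
print(ray('side',[(224,293),(227,294),(230,294)],.032))
d,_,_=None,0,0
p,d=capture('side');c=camera_params('side');K=c["camera_matrix"];r=R.from_quat(c["rotation"]).as_matrix()
g=p.max(2)
for u in (232,234,236,238,240):
  for v in (250,270,280,286,290):
    z=d[v,u];print((u,v),g[v,u],r@np.array([(u-K[0,2])/K[0,0]*z,(v-K[1,2])/K[1,1]*z,z])+c["position"])
E
```

```text
[[177.4712 213.1598]
 [158.6301 209.1117]
 [142.7225 205.6938]
 [113.9265 199.5068]
 [ 81.8547 192.616 ]
 [ 45.9141 184.894 ]]
(175, 203) [0.5702 0.1288 0.1256]
(170, 203) [0.5699 0.1371 0.1329]
(165, 203) [0.5695 0.1453 0.1401]
(160, 203) [0.5683 0.1492 0.1628]
(155, 201) [0.5702 0.1502 0.1946]
(150, 200) [0.5702 0.151  0.2247]
(140, 190) [0.5753 0.1236 0.3736]
[[0.6038 0.1881 0.032 ]
 [0.5972 0.1893 0.032 ]
 [0.5915 0.1879 0.032 ]]
(232, 250) 45 [0.568  0.2208 0.1709]
(232, 270) 36 [0.5745 0.2111 0.1168]
(232, 280) 51 [0.5635 0.2422 0.123 ]
(232, 286) 157 [0.5938 0.1685 0.0348]
(232, 290) 205 [0.5913 0.1764 0.0319]
(234, 250) 44 [0.5648 0.2198 0.1707]
(234, 270) 41 [0.569  0.2155 0.1216]
(234, 280) 39 [0.5641 0.2314 0.1133]
(234, 286) 37 [0.5714 0.2149 0.0824]
(234, 290) 37 [0.5794 0.196  0.053 ]
(236, 250) 42 [0.5616 0.2188 0.1705]
(236, 270) 40 [0.5664 0.2124 0.1195]
(236, 280) 41 [0.5635 0.2233 0.1062]
(236, 286) 41 [0.5637 0.2249 0.0932]
(236, 290) 44 [0.5744 0.1984 0.0564]
(238, 250) 43 [0.5576 0.2199 0.1721]
(238, 270) 39 [0.5646 0.2071 0.1154]
(238, 280) 40 [0.5629 0.2149 0.0989]
(238, 286) 40 [0.5637 0.2147 0.0839]
(238, 290) 43 [0.5711 0.1966 0.0555]
(240, 250) 45 [0.5555 0.2159 0.1695]
(240, 270) 41 [0.5636 0.1996 0.1093]
(240, 280) 44 [0.5649 0.1991 0.0843]
(240, 286) 35 [0.5674 0.1943 0.0644]
(240, 290) 33 [0.5673 0.196  0.0558]
```

The tool is vertical and its x,y are right; only z differs, by a constant 36 mm. The plate's +x corner moved from row 141 to 172 in the crop, about 17 mm, so it follows the finger. Continuing the slide.

Emit:
{"fn": "send_rows", "kwargs": {"targets": [[[-0.4,0.04,0.1,0,0,-0.5,0],[-0.4,0.04,0,0,0,-0.5,0],[-0.4,0.03,0,0,0,-0.5,0],[-0.4,0.03,0,0,0,-0.5,0],[-0.4,0.02,0,0,0,-0.5,0],[-0.4,0.02,0,0,0,-0.5,0]]]}}

```text
t: 9.62
position: [0.5532, 0.1844, 0.0101]
tcp_rot: [1.0, -0.004, 0.007, -0.002]
contact_force: [4.0, -0.4, 10.1]
opening: 0.002
grasp_force: 5.1
```

Emit:
{"fn": "send_rows", "kwargs": {"targets": [[[-0.4,0.02,0,0,0,-0.5,0],[-0.4,0.02,0,0,0,-0.5,0],[-0.4,0.02,0,0,0,-0.5,0],[-0.4,0.01,0,0,0,-0.5,0],[-0.3,0,0,0,0,-0.5,0],[0,0,0,0,0,0,0]]]}}

```text
t: 10.12
position: [0.5337, 0.1836, 0.01]
tcp_rot: [1.0, 0.018, 0.006, -0.001]
contact_force: [2.7, -0.4, 11.8]
opening: -0.004
grasp_force: 5.9
```

```bash
python3 -c "
from h import *
snap('t4','top',(115,150,205,270),4)
snap('s4','side',(150,200,340,350),4)
a=cv2.imread('pics/t4.png');b=cv2.imread('pics/s4.png');b=cv2.resize(b,(440,348));c=np.zeros((480,800,3),np.uint8);c[:480,:360]=a;c[:348,360:]=b;cv2.imwrite('pics/c4.png',c)"
```

```text
(no output)
```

View pics/c4.png

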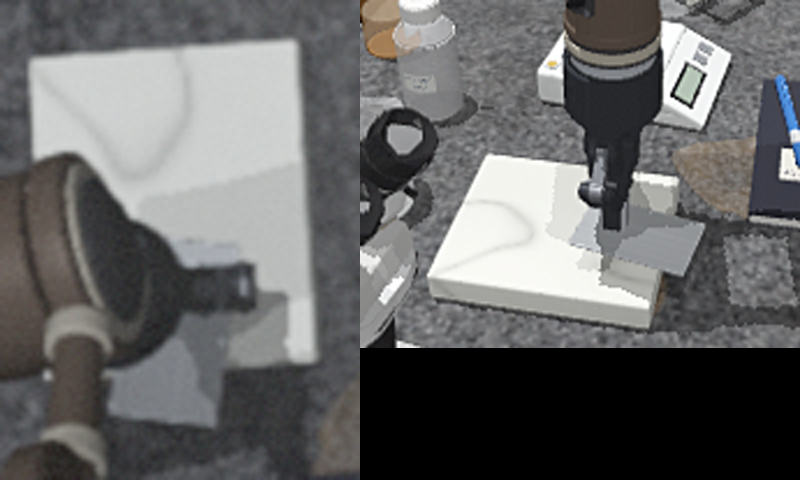

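The plate now overhangs the near edge by about 30 mm (end corners at crop (106,416) and (216,428)) and is still skewed about 9°. Another 14 mm, then I lift and measure.

Emit:
{"fn": "send_rows", "kwargs": {"targets": [[[-0.35,0,0,0,0,0,0],[-0.35,0,0,0,0,0,0],[-0.35,0,0,0,0,0,0],[-0.35,0,0,0,0,0,0],[0,0,0,0,0,0,0]]]}}

```text
t: 10.63
position: [0.52, 0.1832, 0.01]
tcp_rot: [1.0, 0.018, 0.007, -0.001]
contact_force: [3.5, 0.5, 10.8]
opening: 0.003
grasp_force: 6.1
```

Emit:
{"fn": "send_rows", "kwargs": {"targets": [[[0,0,-0.5,0,0,0,0],[0,0,-1,0,0,0,0],[0,0,-3,0,0,0,8],[-2,-4,-2,0,0,0,8],[-2,-4,0,0,0,0,8],[0,-4,0,0,0,0,8],[0,0,0,0,0,0,8]]]}}

```text
t: 11.22
position: [0.4733, 0.2974, 0.0692]
tcp_rot: [1.0, 0.02, 0.001, -0.002]
contact_force: [0.0, -0.2, 0.9]
opening: 0.704
grasp_force: 0.0
```

```bash
python3 -c "
from h import *
snap('t5','top',(115,150,205,270),4);print(get_obs()['position'])
p,d=capture('top');p=p.astype(int);m=((p[...,0]-p[...,2])>6)&(p[...,0]>150)
print(m[150:270,115:205].sum())
m2=np.zeros_like(m);m2[150:270,115:205]=m[150:270,115:205]
n,l,s,c=cv2.connectedComponentsWithStats(cv2.morphologyEx(m2.astype(np.uint8),cv2.MORPH_OPEN,np.ones((3,3))));i=1+s[1:,4].argmax();print(s[i])
rc=cv2.minAreaRect(np.argwhere(l==i)[:,::-1].astype(np.float32));P=ray('top',cv2.boxPoints(rc),.032);print(P,P.mean(0),[np.linalg.norm(P[k]-P[k-1]) for k in range(4)])
"
```

```text
[0.4732552  0.2946236  0.06852375]
1206
[ 143  216   31   46 1194]
[[0.45265558 0.22283816 0.032     ]
 [0.55151519 0.21046194 0.032     ]
 [0.54328115 0.15164424 0.032     ]
 [0.44455604 0.16430827 0.032     ]] [0.49800199 0.18731315 0.032     ] [np.float64(0.05908764534071633), np.float64(0.09963128151919237), np.float64(0.05939126227697432), np.float64(0.09953404359987329)]
```

View pics/t5.png

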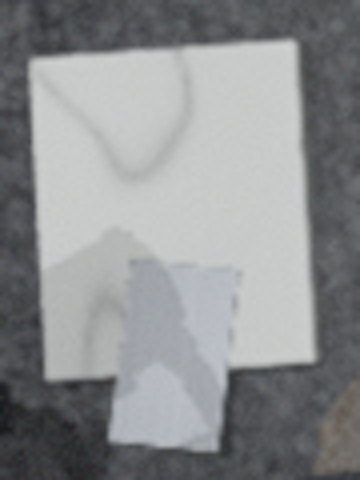

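The plate is squarely found: centre (0.498,0.187), yaw -7.2°, overhang about 42 mm. Now the end grip, 33 mm off centre over the free end.

Emit:
{"fn": "send_rows", "kwargs": {"targets": [[[0,0,0,0,0,4.8,8.2],[0,0,0,0,0,4.7,8.2],[0.17,3.46,0,0,0,0,8.2],[0.17,3.46,0,0,0,0,8.2],[0.17,3.46,0,0,0,0,8.2],[0,0,0,0,0,0,8.2],[0,0,0,0,0,0,8.2]]]}}

```text
t: 11.9
position: [0.4646, 0.1851, 0.0672]
tcp_rot: [0.998, -0.067, -0.001, 0.0]
contact_force: [0.0, 0.7, 0.1]
opening: 0.96
grasp_force: 0.0
```

Emit:
{"fn": "send_rows", "kwargs": {"targets": [[[0,-0.5,2,0,0,0,8.2],[0,0,1,0,0,0,8.2],[0,0,0,0,0,0,8.2],[0,0,0,0,0,0,8.2]]]}}

```text
t: 12.23
position: [0.465, 0.1929, 0.0368]
tcp_rot: [0.998, -0.065, -0.001, 0.001]
contact_force: [-0.1, 0.2, 0.2]
opening: 0.96
grasp_force: 0.0
```

```bash
python3 -c "
from h import *
o=get_obs();print(o['position'],o['tcp_rot'],o['contact_force'],o['opening'])
p=cv2.resize(capture('side')[0][200:340,200:340],None,fx=4,fy=4);cv2.imwrite('pics/s6.png',p)"
```

```text
[0.46500258 0.19294499 0.03681185] [ 9.97907829e-01 -6.46358772e-02 -1.37162957e-03  5.36060409e-04] [-0.11137994  0.15755639  0.17972023] 0.9598048043360105
```

View pics/s6.png

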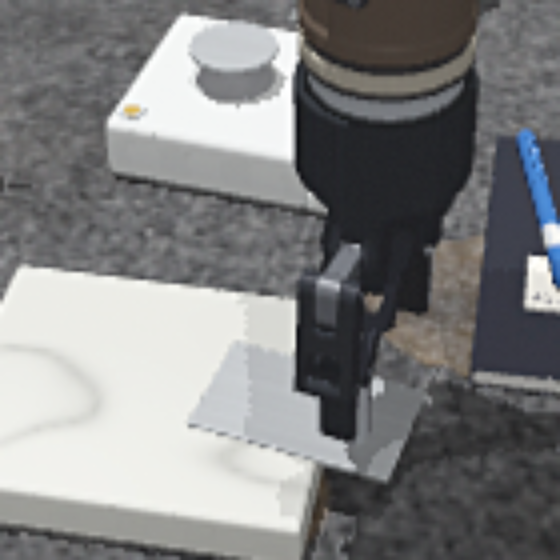

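The near finger hangs just off the plate's +y edge, clear of the slab, so I descend and close.

Emit:
{"fn": "send_rows", "kwargs": {"targets": [[[0,0.1,1,0,0,0,8.2],[0,0,1,0,0,0,8.2],[0,0,0.6,0,0,0,8.2],[0,0,0,0,0,0,8.2]]]}}

```text
t: 12.62
position: [0.4642, 0.1915, 0.0099]
tcp_rot: [0.998, -0.065, -0.002, 0.001]
contact_force: [-0.0, -0.5, 0.4]
opening: 0.961
grasp_force: 0.0
```

Emit:
{"fn": "send_rows", "kwargs": {"targets": [[[0,0,0.8,0,0,0,8.2],[0,0,0.8,0,0,0,8.2],[0,0,0.8,0,0,0,8.2],[0,0,0,0,0,0,8.2]]]}}

```text
t: 12.95
position: [0.4644, 0.1914, -0.0141]
tcp_rot: [0.998, -0.065, -0.002, 0.001]
contact_force: [-0.2, -0.6, 0.5]
opening: 0.958
grasp_force: 0.0
```

Emit:
{"fn": "send_rows", "kwargs": {"targets": [[[0,0,0,0,0,0,5],[0,0,0,0,0,0,5],[0,0,0,0,0,0,5],[0,0,0,0,0,0,5],[0,0,0,0,0,0,5],[0,0,0,0,0,0,5]]], "force": 60}}

```text
t: 13.45
position: [0.4664, 0.1921, -0.0118]
tcp_rot: [0.998, -0.065, 0.0, -0.0]
contact_force: [-0.4, 0.0, 2.8]
opening: 0.674
grasp_force: 63.4
```

```bash
python3 -c "
from h import *
p=cv2.resize(capture('side')[0][220:340,200:340],None,fx=4,fy=4);cv2.imwrite('pics/s7.png',p)"
```

```text
(no output)
```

View pics/s7.png

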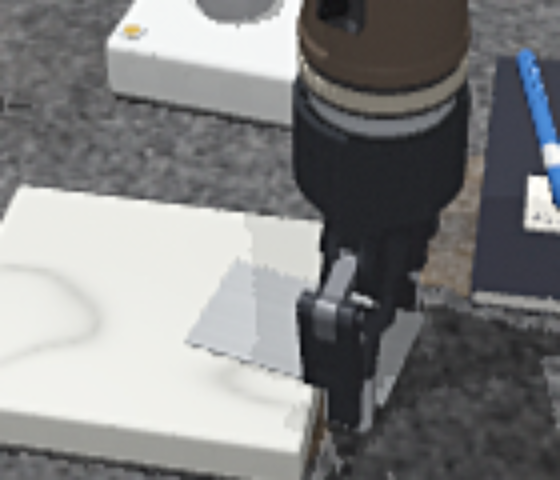

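The finger holds the plate's edge beside the slab corner, opening 0.67 (≈60 mm), 63 N. Lifting.

Emit:
{"fn": "send_rows", "kwargs": {"targets": [[[0,0,-0.3,0,0,0,5],[0,0,-0.7,0,0,0,5],[0,0,-1.5,0,0,0,5],[0,0,-2.5,0,0,0,5],[0,0,-2.5,0,0,0,5],[0,0,-2.5,0,0,0,5],[0,0,0,0,0,0,5],[0,0,0,0,0,0,5]]]}}

```text
t: 14.17
position: [0.4676, 0.1925, 0.0897]
tcp_rot: [0.998, -0.065, 0.002, -0.001]
contact_force: [-0.1, 0.1, -1.4]
opening: 0.671
grasp_force: 64.1
```

```bash
cat >> h.py <<'E'
def cloud(n):
    p,d=capture(n);c=camera_params(n);K=c["camera_matrix"];r=R.from_quat(c["rotation"]).as_matrix()
    v,u=np.mgrid[:420,:560];return p.astype(int),d,np.dstack([(u-K[0,2])/K[0,0]*d,(v-K[1,2])/K[1,1]*d,d])@r.T+c["position"]
E
python3 - <<'E'
from h import *
np.set_printoptions(precision=4,suppress=True)
o=get_obs();print(o['position'],o['tcp_rot'],o['contact_force'],o['opening'],o['grasp_force'])
p,d,X=cloud('top')
m=(X[...,2]>.1)&(X[...,2]<.16)&(p[...,0]-p[...,2]>4)&(p[...,0]>110)&(abs(X[...,0]-.5)<.08)&(abs(X[...,1]-.19)<.06)&(d>0)
Q=X[m];print(m.sum(),Q.mean(0),Q.min(0),Q.max(0));print(np.linalg.lstsq(np.c_[Q[:,:2]-Q[:,:2].mean(0),np.ones(len(Q))],Q[:,2],rcond=None)[0])
E
```

```text
[0.4676 0.1925 0.0897] [ 0.9979 -0.065   0.0021 -0.0008] [-0.104   0.08   -1.3548] 0.6713160540092611 64.09372329711914
955 [0.5171 0.1847 0.1342] [0.4749 0.1523 0.1283] [0.5526 0.2175 0.1399]
[-0.0031  0.0044  0.1342]
```

Held and level: slope under 0.5°, 955 plate px at z 0.134. To the pan.

Emit:
{"fn": "send_rows", "kwargs": {"targets": [[[1.67,2.88,0,0,0,0,5],[1.67,2.88,0,0,0,0,5],[1.67,2.88,0,0,0,0,5],[1.67,2.88,0,0,0,0,5],[1.67,2.88,0,0,0,0,5],[1.67,2.88,0,0,0,0,5],[1.67,2.88,0,0,0,0,5],[1.67,2.88,0,0,0,0,5]]]}}

```text
t: 14.88
position: [0.5669, -0.0551, 0.0854]
tcp_rot: [0.998, -0.065, -0.002, -0.0]
contact_force: [0.8, 1.0, -0.6]
opening: 0.667
grasp_force: 64.2
```

Emit:
{"fn": "send_rows", "kwargs": {"targets": [[[0,0,1,0,0,0,5],[0,0,1,0,0,0,5],[0,0,1,0,0,0,5],[0,0,1,0,0,0,5],[0,0,0,0,0,0,5],[0,0,0,0,0,0,5]]]}}

```text
t: 15.38
position: [0.5666, -0.0524, 0.046]
tcp_rot: [0.998, -0.064, -0.002, -0.0]
contact_force: [0.1, 0.1, -0.6]
opening: 0.665
grasp_force: 64.2
```

```bash
cat >> h.py <<'E'
def plate(z,cx,cy,yaw,rad=.065):
    p,d,X=cloud('top')
    m=(abs(X[...,2]-z)<.012)&(p[...,0]-p[...,2]>3)&(p[...,0]>100)&(np.hypot(X[...,0]-cx,X[...,1]-cy)<rad)&(d>0)
    n,l,s,_=cv2.connectedComponentsWithStats(m.astype(np.uint8));m=l==1+s[1:,4].argmax()
    P=ray('top',np.argwhere(m)[:,::-1],z)[:,:2]-[cx,cy];a=np.radians(yaw);u=np.array([np.cos(a),np.sin(a)]);w=np.array([-u[1],u[0]])
    Q=X[m];k=np.linalg.lstsq(np.c_[Q[:,:2]-Q[:,:2].mean(0),np.ones(len(Q))],Q[:,2],rcond=None)[0]
    print(m.sum(),'z',Q[:,2].mean(),'slope',k[:2],'along',np.percentile(P@u,[1,99]),'across',np.percentile(P@w,[1,99]))
    return m
E
python3 - <<'E'
from h import *
np.set_printoptions(precision=4,suppress=True)
o=get_obs();print(o['position'],o['tcp_rot'],o['contact_force'],o['grasp_force'])
plate(.094,.6027,-.0573,-7.4)
E
```

```text
[ 0.5666 -0.0524  0.046 ] [ 0.9979 -0.0642 -0.002  -0.0002] [ 0.0737  0.071  -0.6319] 64.19123768806458
104 z 0.08917444300427617 slope [-0.1159  0.0184] along [0.0369 0.0451] across [-0.0284  0.0284]
```

Far edge reads 45 mm instead of about 49, so I shift 4 mm along and go down.

Emit:
{"fn": "send_rows", "kwargs": {"targets": [[[0.4,0,0,0,0,0,5],[0,0,0.7,0,0,0,5],[0,0,0.6,0,0,0,5],[0,0,0.4,0,0,0,5],[0,0,0,0,0,0,5],[0,0,0,0,0,0,5]]]}}

```text
t: 15.93
position: [0.5719, -0.0543, 0.0302]
tcp_rot: [0.998, -0.065, -0.001, -0.0]
contact_force: [0.1, 0.2, -1.1]
opening: 0.668
grasp_force: 64.2
```

Emit:
{"fn": "send_rows", "kwargs": {"targets": [[[0,0,0.15,0,0,0,5],[0,0,0.15,0,0,0,5],[0,0,0,0,0,0,5]]]}}

```text
t: 16.18
position: [0.5724, -0.0544, 0.0276]
tcp_rot: [0.998, -0.065, -0.0, -0.0]
contact_force: [-0.2, 0.3, -1.1]
opening: 0.669
grasp_force: 64.2
```

Emit:
{"fn": "send_rows", "kwargs": {"targets": [[[0,0,0.1,0,0,0,5],[0,0,0,0,0,0,5]]]}}

```text
t: 16.35
position: [0.5725, -0.0544, 0.0267]
tcp_rot: [0.998, -0.065, -0.0, -0.0]
contact_force: [0.1, -0.5, -0.9]
opening: 0.672
grasp_force: 64.2
```

```bash
python3 - <<'E'
from h import *
np.set_printoptions(precision=4,suppress=True)
plate(.07,.6027,-.0573,-7.4)
o=get_obs();print(o['position'],o['tcp_rot'],o['contact_force'],o['torque'])
E
```

```text
105 z 0.07013104011826506 slope [-0.1716  0.029 ] along [0.043  0.0517] across [-0.0298  0.0267]
[ 0.5725 -0.0544  0.0268] [ 0.9979 -0.065   0.     -0.    ] [-0.3308 -0.2717 -0.2298] [ 0.0303  0.0295 -0.0484]
```

Emit:
{"fn": "send_rows", "kwargs": {"targets": [[[-0.2,-0.15,0,0,0,0,5],[0,0,0.1,0,0,0,5],[0,0,0,0,0,0,5],[0,0,0,0,0,0,5]]]}}

```text
t: 16.73
position: [0.5707, -0.0525, 0.0257]
tcp_rot: [0.998, -0.065, -0.0, -0.0]
contact_force: [0.5, -0.0, -1.5]
opening: 0.669
grasp_force: 64.2
```

Emit:
{"fn": "send_rows", "kwargs": {"targets": [[[0,0,0.1,0,0,0,5],[0,0,0,0,0,0,5],[0,0,0,0,0,0,5]]]}}

```text
t: 16.98
position: [0.5709, -0.0526, 0.0248]
tcp_rot: [0.998, -0.065, 0.0, 0.0]
contact_force: [0.2, 0.6, -0.3]
opening: 0.67
grasp_force: 64.2
```

Emit:
{"fn": "send_rows", "kwargs": {"targets": [[[0,0,0.1,0,0,0,5],[0,0,0,0,0,0,5],[0,0,0,0,0,0,5]]]}}

```text
t: 17.23
position: [0.571, -0.0526, 0.0244]
tcp_rot: [0.998, -0.065, 0.0, 0.0]
contact_force: [-1.4, -0.3, 4.7]
opening: 0.668
grasp_force: 64.5
```

```bash
python3 - <<'E'
from h import *
np.set_printoptions(precision=4,suppress=True)
plate(.069,.6027,-.0573,-7.4)
o=get_obs();print(o['position'],o['tcp_rot'],o['contact_force'],o['torque'])
E
```

```text
116 z 0.06949038277345519 slope [-0.0782  0.0301] along [0.0405 0.05  ] across [-0.0279  0.0283]
[ 0.571  -0.0526  0.0244] [ 0.9979 -0.065   0.0002  0.    ] [-2.9084  0.3425  4.0538] [-0.019   0.2874  0.0124]
```

Pan contact at z 0.0244, with the plate centred (edge 50.0 mm, across ±28). Releasing, then backing off upwards.

Emit:
{"fn": "send_rows", "kwargs": {"targets": [[[0,0,-0.06,0,0,0,5],[0,0,0,0,0,0,5],[0,0,0,0,0,0,6.3],[0,0,0,0,0,0,6.8],[0,0,0,0,0,0,7.4],[0,0,0,0,0,0,7.8],[0,0,0,0,0,0,7.8],[0,0,0,0,0,0,7.8]]]}}

```text
t: 17.95
position: [0.5707, -0.0526, 0.0243]
tcp_rot: [0.998, -0.065, -0.0, -0.0]
contact_force: [0.5, 0.3, 0.4]
opening: 0.908
grasp_force: 0.0
```

Emit:
{"fn": "send_rows", "kwargs": {"targets": [[[0,0,-0.5,0,0,0,7.8],[0,0,-1,0,0,0,7.8],[0,0,-2,0,0,0,7.8],[0,0,-2,0,0,0,7.8],[-2,0,0,0,0,0,7.8],[-3,0,0,0,0,0,7.8],[-3,0,0,0,0,0,7.8],[-3,0,0,0,0,0,7.8]]]}}

```text
t: 18.62
position: [0.4613, -0.0383, 0.0805]
tcp_rot: [0.998, -0.065, 0.001, 0.0]
contact_force: [0.2, -0.2, 0.8]
opening: 0.909
grasp_force: 0.0
```

```bash
python3 - <<'E'
from h import *
np.set_printoptions(precision=4,suppress=True)
m=plate(.068,.6027,-.0573,-7.4,.08)
rc=cv2.minAreaRect(np.argwhere(m)[:,::-1].astype(np.float32));P=ray('top',cv2.boxPoints(rc),.068);print(P,P.mean(0),[np.linalg.norm(P[k]-P[k-1]) for k in range(4)])
o=get_obs();print(o['position'],o['opening'])
E
```

```text
1260 z 0.06910900999778229 slope [-0.0022 -0.0028] along [-0.049   0.0491] across [-0.0279  0.0301]
[[ 0.5578 -0.0191  0.068 ]
 [ 0.6567 -0.0331  0.068 ]
 [ 0.648  -0.0926  0.068 ]
 [ 0.5492 -0.0783  0.068 ]] [ 0.6029 -0.0558  0.068 ] [np.float64(0.05984026380997026), np.float64(0.09997724134355467), np.float64(0.060156302031564676), np.float64(0.0998760283735144)]
[ 0.452  -0.0366  0.0781] 0.9140495859770171
```

Plate lies level on the pan, 1.5 mm from its centre. Waiting over 2 s with the gripper well clear.

Emit:
{"fn": "send_rows", "kwargs": {"targets": [[[0,0,0,0,0,0.6,8],[0,0,0,0,0,0,8],[0,0,0,0,0,0,8],[0,0,0,0,0,0,8],[0,0,0,0,0,0,8],[0,0,0,0,0,0,8],[0,0,0,0,0,0,8],[0,0,0,0,0,0,8]]]}}

```text
t: 19.33
position: [0.4619, -0.0384, 0.0792]
tcp_rot: [0.998, -0.07, -0.0, -0.0]
contact_force: [0.3, 0.2, -0.2]
opening: 0.937
grasp_force: 0.0
```

Emit:
{"fn": "send_rows", "kwargs": {"targets": [[[0,0,0,0,0,0,8],[0,0,0,0,0,0,8],[0,0,0,0,0,0,8],[0,0,0,0,0,0,8],[0,0,0,0,0,0,8],[0,0,0,0,0,0,8],[0,0,0,0,0,0,8],[0,0,0,0,0,0,8]]]}}

```text
t: 20.0
position: [0.4617, -0.0383, 0.0794]
tcp_rot: [0.998, -0.07, 0.0, 0.0]
contact_force: [0.2, 0.5, 0.0]
opening: 0.936
grasp_force: 0.0
```

Emit:
{"fn": "send_rows", "kwargs": {"targets": [[[0,0,0,0,0,0,8],[0,0,0,0,0,0,8],[0,0,0,0,0,0,8],[0,0,0,0,0,0,8],[0,0,0,0,0,0,8],[0,0,0,0,0,0,8]]]}}

```text
t: 20.5
position: [0.4617, -0.0383, 0.0794]
tcp_rot: [0.998, -0.07, 0.0, -0.0]
contact_force: [-0.2, 0.7, 0.1]
opening: 0.939
grasp_force: 0.0
```

Emit:
{"fn": "send_rows", "kwargs": {"targets": [[[3.55,-0.06,0,0,0,0,8.2],[3.55,-0.06,0,0,0,0,8.2],[3.55,-0.06,0,0,0,0,8.2],[3.55,-0.06,0,0,0,0,8.2],[0,0,0,0,0,0,8.2],[0,0,0,0,0,0,8.2],[0,0,0,0,0,0,8.2],[0,0,0,0,0,0,8.2]]]}}

```text
t: 21.17
position: [0.6007, -0.0555, 0.0787]
tcp_rot: [0.998, -0.07, -0.001, -0.0]
contact_force: [0.0, -0.1, -0.5]
opening: 0.96
grasp_force: 0.0
```

Emit:
{"fn": "send_rows", "kwargs": {"targets": [[[0.2,0,1,0,0,0,8.2],[0,0,1,0,0,0,8.2],[0,0,1,0,0,0,8.2],[0,0,0,0,0,0,8.2]]]}}

```text
t: 21.5
position: [0.6014, -0.0556, 0.0462]
tcp_rot: [0.998, -0.07, -0.003, -0.0]
contact_force: [-0.3, 0.4, -0.6]
opening: 0.958
grasp_force: 0.0
```

Emit:
{"fn": "send_rows", "kwargs": {"targets": [[[0,0,0.8,0,0,0,8.2],[0,0,0.8,0,0,0,8.2],[0,0,0.8,0,0,0,8.2],[0,0,0,0,0,0,8.2],[0,0,0,0,0,0,8.2]]]}}

```text
t: 21.92
position: [0.6038, -0.056, 0.0244]
tcp_rot: [0.998, -0.07, -0.001, -0.0]
contact_force: [-0.0, -0.8, 0.7]
opening: 0.961
grasp_force: 0.0
```

Emit:
{"fn": "send_rows", "kwargs": {"targets": [[[0,0,0,0,0,0,7],[0,0,0,0,0,0,6.5],[0,0,0,0,0,0,6],[0,0,0,0,0,0,5],[0,0,0,0,0,0,5],[0,0,0,0,0,0,5],[0,0,0,0,0,0,5]]], "force": 60}}

```text
t: 22.5
position: [0.6052, -0.0568, 0.0267]
tcp_rot: [0.998, -0.07, 0.001, 0.0]
contact_force: [-2.2, -1.9, 5.3]
opening: 0.671
grasp_force: 62.6
```

Emit:
{"fn": "send_rows", "kwargs": {"targets": [[[0,0,-0.4,0,0,0,5],[0,0,-1,0,0,0,5],[0,0,-2,0,0,0,5],[0,0,-2,0,0,0,5],[0,0,-2,0,0,0,5],[0,0,0,0,0,0,5],[0,0,0,0,0,0,5],[0,0,0,0,0,0,5]]]}}

```text
t: 23.17
position: [0.6039, -0.0557, 0.0987]
tcp_rot: [0.998, -0.07, -0.001, -0.0]
contact_force: [-0.1, -0.4, -1.1]
opening: 0.67
grasp_force: 63.9
```

```bash
cat >> h.py <<'E'
def ends(z,cx,cy,yaw):
    p,d,X=cloud('top');m=(abs(X[...,2]-z)<.015)&(p[...,0]>90)&(d>0)
    P=ray('top',np.argwhere(np.ones_like(m))[:,::-1],z)[:,:2].reshape(420,560,2)-[cx,cy];a=np.radians(yaw);u=np.array([np.cos(a),np.sin(a)]);w=np.array([-u[1],u[0]])
    A,B=P@u,P@w
    for nm,s in(('far',(A>.03)&(A<.07)&(abs(B)<.05)),('near',(A<-.03)&(A>-.07)&(abs(B)<.05))):
        k=m&s
        if k.sum()>10: print(nm,k.sum(),'along',np.percentile(A[k],[1,99]),'across',np.percentile(B[k],[1,50,99]),'z',X[k][:,2].mean())
E
python3 - <<'E'
from h import *
np.set_printoptions(precision=4,suppress=True)
o=get_obs();print(o['position'],o['tcp_rot'],o['contact_force'])
z=.068+o['position'][2]-.0262;print(z)
ends(z,*o['position'][:2],-8)
E
```

```text
[ 0.6039 -0.0557  0.0987] [ 0.9975 -0.0702 -0.0006 -0.0002] [-0.1169 -0.4484 -1.0668]
0.14046987258877414
near 327 along [-0.052  -0.0305] across [-0.0277  0.0008  0.0306] z 0.1410353254109958
```

```bash
cat > nest.py <<'E'
from h import *
from scipy.optimize import minimize
np.set_printoptions(precision=4,suppress=True)
def fit(p,x0=(.5857,-.2738,-30)):
    S=8;o=np.array([325,150]);sub=cv2.resize(p[150:250,325:425],None,fx=S,fy=S,interpolation=cv2.INTER_LINEAR)
    g=sub.max(2).astype(float);bright=np.clip((g-110)/60,0,1)
    def T(q,pts,z):
        a=np.radians(q[2]);u=np.array([np.cos(a),np.sin(a)]);w=np.array([-u[1],u[0]]);pts=np.array(pts)
        X=np.c_[np.array(q[:2])+pts[:,:1]*u+pts[:,1:]*w,np.full(len(pts),z)]
        return np.round(((proj('top',X)-o+.5)*S-.5)*16).astype(np.int32)
    def cost(q):
        m=np.zeros(g.shape,np.uint8);r=np.zeros(g.shape,np.uint8)
        for a,b in((-.0565,-.0205),(.0205,.0565)): cv2.fillPoly(m,[T(q,[(a,-.0365),(b,-.0365),(b,.0365),(a,.0365)],.036)],1,shift=4)
        cv2.fillPoly(m,[T(q,[(-.0215,-.023),(.0215,-.023),(.0215,.023),(-.0215,.023)],.028)],1,shift=4)
        cv2.fillPoly(r,[T(q,[(-.05,-.052),(.062,-.052),(.062,.052),(-.05,.052)],.034)],1,shift=4)
        cv2.fillPoly(r,[T(q,[(.0565,-.03),(.09,-.03),(.09,.03),(.0565,.03)],.034)],0,shift=4)
        k=r>0;return np.abs(bright[k]-m[k]).mean()
    best=min((minimize(cost,np.array(x0)+d,method='Nelder-Mead',options=dict(initial_simplex=np.array(x0)+d+np.array([[0,0,0],[.003,0,0],[0,.003,0],[0,0,2]]),xatol=1e-4,fatol=1e-5)) for d in([0,0,0],[-.001,.001,.5],[.001,-.001,-.5])),key=lambda s:s.fun)
    return best.x,best.fun
if __name__=='__main__':
    print(fit(cv2.imread('pics/top0.png')));print(fit(capture('top')[0]))
E
python3 nest.py
```

```text
(array([  0.5858,  -0.2737, -30.355 ]), np.float64(0.03551405795659336))
(array([  0.5859,  -0.2739, -30.2059]), np.float64(0.03945598981472886))
```

Nest refined to (0.5858,-0.2738), yaw -30.2°. Moving over it.

Emit:
{"fn": "send_rows", "kwargs": {"targets": [[[0,0,0,0,0,5.54,5],[0,0,0,0,0,5.54,5],[0,0,0,0,0,5.54,5],[0,0,0,0,0,5.54,5],[1.38,2.84,0,0,0,0,5],[1.38,2.84,0,0,0,0,5],[1.38,2.84,0,0,0,0,5],[1.38,2.84,0,0,0,0,5]]]}}

```text
t: 23.93
position: [0.5938, -0.1825, 0.0975]
tcp_rot: [0.966, -0.26, -0.002, -0.0]
contact_force: [0.8, 0.3, -1.2]
opening: 0.67
grasp_force: 63.9
```

Emit:
{"fn": "send_rows", "kwargs": {"targets": [[[1.38,2.84,0,0,0,0,5],[1.38,2.84,0,0,0,0,5],[1.38,2.84,0,0,0,0,5],[0,0,2,0,0,0,5],[0,0,2,0,0,0,5],[0,0,1,0,0,0,5],[0,0,0,0,0,0,5],[0,0,0,0,0,0,5]]]}}

```text
t: 24.6
position: [0.5868, -0.2754, 0.0475]
tcp_rot: [0.965, -0.26, -0.002, -0.001]
contact_force: [-0.7, 0.2, -0.5]
opening: 0.669
grasp_force: 64.1
```

Emit:
{"fn": "send_rows", "kwargs": {"targets": [[[0,0,0,0,0,0,5],[0,0,0,0,0,0,5]]]}}

```text
t: 24.77
position: [0.5892, -0.2766, 0.0507]
tcp_rot: [0.966, -0.26, 0.001, 0.0]
contact_force: [0.7, -0.2, -1.2]
opening: 0.666
grasp_force: 64.1
```

```bash
python3 - <<'E'
from h import *
np.set_printoptions(precision=4,suppress=True)
o=get_obs();print(o['position'],o['tcp_rot'],np.degrees(2*np.arctan2(o['tcp_rot'][1],o['tcp_rot'][0])),o['contact_force'])
z=.068+o['position'][2]-.0262;print(z)
ends(z,*o['position'][:2],-30.2)
ends(z,.5858,-.2738,-30.2)
E
```

```text
[ 0.5892 -0.2766  0.0507] [ 0.9655 -0.2602  0.0011  0.0003] -30.16655869344681 [ 0.7411 -0.168  -1.1684]
0.09245946071028308
near 112 along [-0.0522 -0.0303] across [-0.0288  0.003   0.0303] z 0.09270596352515106
near 85 along [-0.0479 -0.0301] across [-0.0297  0.0198  0.0297] z 0.09276439728687172
```

Emit:
{"fn": "send_rows", "kwargs": {"targets": [[[-0.15,0,0,0,0,0,5],[0,0,0,0,0,0,5],[0,0,0,0,0,0,5],[0,0,0,0,0,0,5],[0,0,0,0,0,0,5]]]}}

```text
t: 25.28
position: [0.5867, -0.2758, 0.0495]
tcp_rot: [0.965, -0.261, 0.0, 0.0]
contact_force: [0.3, 0.1, -1.2]
opening: 0.668
grasp_force: 64.1
```

```bash
cat > e.py <<'E'
from h import *
np.set_printoptions(precision=4,suppress=True)
o=get_obs();print(o['position'],np.degrees(2*np.arctan2(o['tcp_rot'][1],o['tcp_rot'][0])),o['contact_force'],o['torque'])
z=.068+o['position'][2]-.0262;print(z)
for i in range(2): ends(z,.5858,-.2738,-30.2)
E
python3 e.py
```

```text
[ 0.5867 -0.2758  0.0495] -30.214412505446504 [ 0.3121  0.1331 -1.2366] [ 0.0644 -0.0364 -0.0482]
0.09125760355352194
near 94 along [-0.0503 -0.0304] across [-0.0299  0.0196  0.0291] z 0.09163713734019573
near 98 along [-0.0503 -0.0304] across [-0.0302  0.0189  0.0291] z 0.09165023039316306
```

Within half a millimetre. Lowering to just above the walls and measuring again.

Emit:
{"fn": "send_rows", "kwargs": {"targets": [[[0,0,1.2,0,0,0,5],[0,0,1.2,0,0,0,5],[0,0,1.2,0,0,0,5],[0,0,0.8,0,0,0,5],[0,0,0,0,0,0,5],[0,0,0,0,0,0,5],[0,0,0,0,0,0,5],[0,0,0,0,0,0,5]]]}}

```text
t: 26.05
position: [0.5874, -0.2761, 0.006]
tcp_rot: [0.965, -0.261, 0.001, 0.0]
contact_force: [0.2, 0.3, -0.1]
opening: 0.668
grasp_force: 64.1
```

```bash
python3 e.py
```

```text
[ 0.5874 -0.2761  0.006 ] -30.21240338309254 [ 0.2167  0.282  -0.067 ] [ 0.0309  0.0205 -0.0045]
0.047796343129033844
near 137 along [-0.0697 -0.0304] across [-0.0321  0.0266  0.0454] z 0.04615238388309325
near 137 along [-0.0697 -0.0304] across [-0.0321  0.0266  0.0464] z 0.046356263174054856
```

Emit:
{"fn": "send_rows", "kwargs": {"targets": [[[-0.05,0,0.3,0,0,0,5],[0,0,0.3,0,0,0,5],[0,0,0,0,0,0,5],[0,0,0,0,0,0,5]]]}}

```text
t: 26.48
position: [0.5859, -0.2753, -0.001]
tcp_rot: [0.965, -0.261, -0.0, -0.0]
contact_force: [0.7, -0.0, -1.3]
opening: 0.668
grasp_force: 64.1
```

Emit:
{"fn": "send_rows", "kwargs": {"targets": [[[0,0,0.2,0,0,0,5],[0,0,0.2,0,0,0,5],[0,0,0,0,0,0,5],[0,0,0,0,0,0,5]]]}}

```text
t: 26.82
position: [0.5861, -0.2754, -0.0049]
tcp_rot: [0.965, -0.261, -0.0, -0.0]
contact_force: [0.5, -0.1, -1.4]
opening: 0.669
grasp_force: 64.1
```

Emit:
{"fn": "send_rows", "kwargs": {"targets": [[[0,0,0.2,0,0,0,5],[0,0,0.2,0,0,0,5],[0,0,0,0,0,0,5],[0,0,0,0,0,0,5]]]}}

```text
t: 27.15
position: [0.5861, -0.2754, -0.0089]
tcp_rot: [0.965, -0.261, -0.0, -0.0]
contact_force: [0.2, -0.4, -1.0]
opening: 0.667
grasp_force: 64.1
```

Below the wall tops with no contact; last millimetres.

Emit:
{"fn": "send_rows", "kwargs": {"targets": [[[0,0,0.15,0,0,0,5],[0,0,0,0,0,0,5],[0,0,0,0,0,0,5]]]}}

```text
t: 27.4
position: [0.5862, -0.2755, -0.0102]
tcp_rot: [0.965, -0.261, -0.0, -0.0]
contact_force: [0.5, -0.7, -1.2]
opening: 0.67
grasp_force: 64.1
```

Emit:
{"fn": "send_rows", "kwargs": {"targets": [[[0,0,0.1,0,0,0,5],[0,0,0,0,0,0,5],[0,0,0,0,0,0,5]]]}}

```text
t: 27.65
position: [0.5863, -0.2755, -0.0111]
tcp_rot: [0.965, -0.261, -0.0, -0.0]
contact_force: [-0.6, 0.4, -0.9]
opening: 0.674
grasp_force: 64.1
```

Emit:
{"fn": "send_rows", "kwargs": {"targets": [[[0,0,0.07,0,0,0,5],[0,0,0,0,0,0,5],[0,0,0,0,0,0,5]]]}}

```text
t: 27.9
position: [0.5864, -0.2756, -0.0113]
tcp_rot: [0.965, -0.261, 0.0, 0.0]
contact_force: [-1.7, 1.0, 3.3]
opening: 0.671
grasp_force: 64.3
```

Floor contact at -0.0113, as predicted. Releasing.

Emit:
{"fn": "send_rows", "kwargs": {"targets": [[[0,0,-0.04,0,0,0,5],[0,0,0,0,0,0,5],[0,0,0,0,0,0,6.3],[0,0,0,0,0,0,6.8],[0,0,0,0,0,0,7.4],[0,0,0,0,0,0,7.8],[0,0,0,0,0,0,7.8],[0,0,0,0,0,0,7.8]]]}}

```text
t: 28.57
position: [0.5863, -0.2755, -0.0115]
tcp_rot: [0.965, -0.261, -0.0, -0.0]
contact_force: [0.1, 0.7, 0.1]
opening: 0.913
grasp_force: 0.0
```

Emit:
{"fn": "send_rows", "kwargs": {"targets": [[[0,0,-0.6,0,0,0,7.8],[0,0,-1,0,0,0,7.8],[0,0,-2,0,0,0,7.8],[0,0,-3,0,0,0,7.8],[0,0,-3,0,0,0,5],[-4,0,-2,0,0,0,3],[-4,0,0,0,0,0,0],[-4,0,0,0,0,0,0]]]}}

```text
t: 29.23
position: [0.4864, -0.2173, 0.1066]
tcp_rot: [0.965, -0.261, 0.003, 0.001]
contact_force: [-0.4, 0.1, -0.9]
opening: 0.351
grasp_force: 0.0
```

Emit:
{"fn": "send_rows", "kwargs": {"targets": [[[-4,0,0,0,0,0,0],[-2,0,0,0,0,0,0],[0,0,0,0,0,0,0],[0,0,0,0,0,0,0],[0,0,0,0,0,0,0]]]}}

```text
t: 29.65
position: [0.4349, -0.1873, 0.1047]
tcp_rot: [0.965, -0.261, 0.002, 0.0]
contact_force: [-0.7, 0.3, 0.3]
opening: -0.003
grasp_force: 0.0
```

```bash
cat > f.py <<'E'
from h import *
np.set_printoptions(precision=4,suppress=True)
o=get_obs();print(o['position'],np.degrees(2*np.arctan2(o['tcp_rot'][1],o['tcp_rot'][0])),o['contact_force'],o['opening'])
p,d,X=cloud('top')
a=np.radians(-30.2);u=np.array([np.cos(a),np.sin(a)]);w=np.array([-u[1],u[0]])
P=ray('top',np.argwhere(np.ones_like(d))[:,::-1],.031)[:,:2].reshape(420,560,2)-[.5858,-.2738];A,B=P@u,P@w
for a0 in np.arange(-.06,.08,.01):
    print(round(a0,3),[(int(p[k].mean(0)[0]),int(p[k].mean(0)[0]-p[k].mean(0)[2]),round(float(X[k][:,2].mean()),4)) for b in(-.033,-.027,-.015,0,.015,.027,.033) for k in[(abs(A-a0)<.004)&(abs(B-b)<.0025)]])
E
python3 f.py
```

```text
[ 0.4349 -0.1873  0.1047] -30.211162708252008 [-0.6609  0.3491  0.3318] -0.0028234696286453744
-0.06 [(132, 3, 0.0173), (126, 1, 0.0236), (133, 2, 0.0213), (131, 2, 0.0219), (134, 2, 0.0217), (130, 2, 0.0217), (136, 2, 0.0236)]
-0.05 [(173, 6, 0.1641), (186, 8, 0.0308), (181, 9, 0.0302), (189, 8, 0.0319), (189, 9, 0.0316), (191, 8, 0.032), (186, 6, 0.032)]
-0.04 [(178, 5, 0.034), (195, 10, 0.0297), (197, 10, 0.0309), (199, 11, 0.0317), (201, 10, 0.0305), (198, 9, 0.0298), (186, 4, 0.0338)]
-0.03 [(172, 6, 0.0332), (196, 10, 0.0314), (197, 10, 0.0306), (200, 10, 0.0301), (201, 11, 0.0317), (196, 10, 0.0314), (187, 6, 0.0335)]
-0.02 [(141, 5, 0.0086), (197, 11, 0.03), (198, 11, 0.0303), (201, 10, 0.0317), (202, 11, 0.1463), (189, 9, 0.0296), (148, 6, 0.015)]
-0.01 [(112, 6, 0.0013), (197, 10, 0.0296), (199, 10, 0.0317), (201, 10, 0.031), (202, 11, 0.0299), (190, 10, 0.0321), (93, 5, 0.0021)]
0.0 [(115, 6, 0.001), (198, 10, 0.0314), (198, 10, 0.0295), (200, 11, 0.0317), (202, 10, 0.0296), (190, 9, 0.0317), (93, 5, 0.0003)]
0.01 [(99, 5, 0.0), (195, 10, 0.0301), (197, 11, 0.0309), (199, 
[... 280 characters left out ...]
, (198, 11, 0.0308), (194, 9, 0.0309), (189, 6, 0.0345)]
0.04 [(173, 6, 0.0334), (193, 10, 0.0323), (194, 11, 0.0304), (195, 10, 0.03), (196, 11, 0.0307), (193, 9, 0.0307), (189, 6, 0.0335)]
0.05 [(172, 6, 0.035), (172, 8, 0.031), (178, 8, 0.0308), (171, 8, 0.0306), (183, 8, 0.0317), (169, 8, 0.033), (180, 7, 0.0354)]
0.06 [(114, 5, 0.0007), (124, 5, 0.0048), (201, 8, 0.0287), (201, 8, 0.0293), (199, 8, 0.03), (116, 4, 0.0022), (126, 4, 0.0056)]
0.07 [(95, 4, 0.001), (97, 3, -0.0), (205, 7, 0.0291), (204, 7, 0.0287), (204, 7, 0.0304), (102, 4, 0.0014), (92, 3, -0.0)]
0.08 [(76, 3, 0.0009), (77, 2, 0.002), (202, 8, 0.0279), (204, 8, 0.0286), (204, 8, 0.0279), (82, 4, 0.0011), (78, 2, 0.0003)]
```

The plate lies flat in the nest, an even 0.030 m all over. Now the drawer: closed fingers go down in front of the handle.

Emit:
{"fn": "send_rows", "kwargs": {"targets": [[[0,0,3,0,0,0,0],[0,0,3,0,0,0,0],[0,0,3,0,0,0,0],[0,0,2,0,0,0,0],[0,0,0,0,0,0,0],[0,0,0,0,0,0,0],[0,0,0,0,0,0,0]]]}}

```text
t: 30.28
position: [0.4349, -0.1873, -0.0059]
tcp_rot: [0.965, -0.261, 0.001, 0.0]
contact_force: [0.3, 0.5, 0.3]
opening: -0.001
grasp_force: 0.0
```

Emit:
{"fn": "send_rows", "kwargs": {"targets": [[[1.5,0,0,0,0,0,0],[1.5,0,0,0,0,0,0],[1,0,0,0,0,0,0],[0.5,0,0,0,0,0,0],[0.5,0,0,0,0,0,0],[0.5,0,0,0,0,0,0],[0.5,0,0,0,0,0,0]]]}}

```text
t: 30.87
position: [0.4837, -0.2158, -0.0069]
tcp_rot: [0.965, -0.261, -0.002, -0.0]
contact_force: [-2.8, 0.5, 1.5]
opening: -0.005
grasp_force: 1.4
```

Emit:
{"fn": "send_rows", "kwargs": {"targets": [[[0.8,0,0,0,0,0,0],[1,0,0,0,0,0,0],[1.2,0,0,0,0,0,0],[1.2,0,0,0,0,0,0],[1.2,0,0,0,0,0,0],[1.2,0,0,0,0,0,0]]]}}

```text
t: 31.37
position: [0.5419, -0.2498, -0.0074]
tcp_rot: [0.965, -0.261, -0.001, -0.0]
contact_force: [-3.0, 1.6, 0.4]
opening: -0.003
grasp_force: 1.5
```

Emit:
{"fn": "send_rows", "kwargs": {"targets": [[[1.2,0,0,0,0,0,0],[1.2,0,0,0,0,0,0],[1.2,0,0,0,0,0,0],[1.2,0,0,0,0,0,0],[1,0,0,0,0,0,0],[0.5,0,0,0,0,0,0],[0,0,0,0,0,0,0]]]}}

```text
t: 31.95
position: [0.5981, -0.2825, -0.0069]
tcp_rot: [0.965, -0.261, 0.001, 0.0]
contact_force: [0.3, -0.7, 0.3]
opening: 0.003
grasp_force: 0.0
```

Emit:
{"fn": "send_rows", "kwargs": {"targets": [[[0.3,0,0,0,0,0,0],[0.3,0,0,0,0,0,0],[0,0,0,0,0,0,0]]]}}

```text
t: 32.2
position: [0.6016, -0.2844, -0.007]
tcp_rot: [0.965, -0.261, -0.0, -0.0]
contact_force: [-0.4, 1.3, -0.5]
opening: -0.003
grasp_force: 0.4
```

Emit:
{"fn": "send_rows", "kwargs": {"targets": [[[0.3,0,0,0,0,0,0],[0.4,0,0,0,0,0,0],[0.4,0,0,0,0,0,0],[0,0,0,0,0,0,0]]]}}

```text
t: 32.53
position: [0.612, -0.2905, -0.0068]
tcp_rot: [0.965, -0.261, 0.001, 0.0]
contact_force: [-1.1, 0.6, -0.4]
opening: 0.003
grasp_force: 0.4
```

Emit:
{"fn": "send_rows", "kwargs": {"targets": [[[0.2,0,0,0,0,0,0],[0.2,0,0,0,0,0,0],[0,0,0,0,0,0,0]]]}}

```text
t: 32.78
position: [0.6146, -0.292, -0.0068]
tcp_rot: [0.965, -0.261, -0.0, -0.0]
contact_force: [-3.1, 0.8, 0.7]
opening: -0.001
grasp_force: 1.5
```

Emit:
{"fn": "send_rows", "kwargs": {"targets": [[[0.2,0,0,0,0,0,0],[0,0,0,0,0,0,0]]]}}

```text
t: 32.95
position: [0.6145, -0.2919, -0.0069]
tcp_rot: [0.965, -0.261, -0.003, -0.001]
contact_force: [-5.9, 2.1, 5.7]
opening: 0.003
grasp_force: 3.6
```

Emit:
{"fn": "send_rows", "kwargs": {"targets": [[[0.2,0,0,0,0,0,0],[0,0,0,0,0,0,0]]]}}

```text
t: 33.12
position: [0.6144, -0.2919, -0.0069]
tcp_rot: [0.965, -0.261, -0.005, -0.001]
contact_force: [-10.0, 4.0, 8.4]
opening: -0.002
grasp_force: 5.7
```

The drawer has reached its stop, where expected. One last firm push, then back away, rise and check.

Emit:
{"fn": "send_rows", "kwargs": {"targets": [[[0.2,0,0,0,0,0,0],[0.1,0,0,0,0,0,0],[0,0,0,0,0,0,0]]]}}

```text
t: 33.37
position: [0.6142, -0.2918, -0.0069]
tcp_rot: [0.965, -0.26, -0.008, -0.002]
contact_force: [-16.1, 7.8, 13.3]
opening: 0.0
grasp_force: 8.9
```

Emit:
{"fn": "send_rows", "kwargs": {"targets": [[[-1.5,0,0,0,0,0,0],[-2,0,0,0,0,0,0],[-3,0,0,0,0,0,0],[-3,0,-3,0,0,0,0],[-3,0,-4,0,0,0,0],[-3,0,-4,0,0,0,0],[-3,0,0,0,0,0,0],[0,0,0,0,0,0,0]]]}}

```text
t: 34.03
position: [0.4673, -0.2059, 0.091]
tcp_rot: [0.965, -0.26, 0.0, -0.0]
contact_force: [-0.6, 0.5, -0.3]
opening: 0.001
grasp_force: 0.0
```

```bash
python3 - <<'E'
from h import *
np.set_printoptions(precision=4,suppress=True)
o=get_obs();print(o['t'],o['position'],o['contact_force'])
p,d,X=cloud('top')
a=np.radians(-30.2);u=np.array([np.cos(a),np.sin(a)]);w=np.array([-u[1],u[0]])
Y=X[...,:2]-[.5858,-.2738];A,B=Y@u,Y@w
# white drawer-axis profile: bench brightness/height along axis
for nm,zz,b0 in(('bar',.04,0),('panel',.052,0)):
    P=ray('top',np.argwhere(np.ones_like(d))[:,::-1],zz)[:,:2].reshape(420,560,2)-[.5858,-.2738];A,B=P@u,P@w
    print(nm,[(round(float(x),3),int(p[k].max(1).mean())) for x in np.arange(.03,.1,.004) for k in[(abs(A-x)<.002)&(abs(B)<.02)]])
# bystanders: difference with first image
q=cv2.imread('pics/top0.png').astype(int)
D=np.abs(p-q).max(2)>40
for nm,b in(('note+marker',(185,258,292,340)),('bottle',(205,88,245,132)),('beaker',(138,95,185,142)),('balance',(238,160,302,245))): print(nm,D[b[1]:b[3],b[0]:b[2]].sum())
E
```

```text
34.0333 [ 0.4673 -0.2059  0.091 ] [-0.5735  0.4633 -0.2738]
bar [(0.03, 76), (0.034, 64), (0.038, 64), (0.042, 84), (0.046, 154), (0.05, 182), (0.054, 128), (0.058, 86), (0.062, 86), (0.066, 88), (0.07, 75), (0.074, 70), (0.078, 83), (0.082, 101), (0.086, 134), (0.09, 197), (0.094, 143), (0.098, 94)]
panel [(0.03, 68), (0.034, 64), (0.038, 67), (0.042, 126), (0.046, 180), (0.05, 157), (0.054, 94), (0.058, 85), (0.062, 87), (0.066, 81), (0.07, 70), (0.074, 75), (0.078, 98), (0.082, 113), (0.086, 191), (0.09, 163), (0.094, 100), (0.098, 98)]
note+marker 8
bottle 0
beaker 0
balance 0
```

Handle now at +49 mm against -106 mm before: 155 mm travel, so the drawer is shut. The bystanders have not moved.

Emit:
{"fn": "send_rows", "kwargs": {"targets": [[[0,0,0,0,0,0,0],[0,0,0,0,0,0,0],[0,0,0,0,0,0,0],[0,0,0,0,0,0,0]]]}}

```text
t: 34.42
position: [0.4708, -0.2083, 0.089]
tcp_rot: [0.965, -0.261, 0.0, 0.0]
contact_force: [0.7, 0.8, -0.3]
opening: 0.001
grasp_force: 0.0
```

```bash
python3 -c "
from cell import *
print(finish_job())"
```

```text
the job is handed in; nothing more can be done
None
```

I handed the job in at about 34 s (no verdict came back): the plate rested free on the pan for about 4 s, was lowered by hand flat into the nest, the drawer is fully shut (155 mm travel), and the notebook, marker, wash bottle and beaker have not moved.

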